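# Sieve the small nuts out of a mixed lot

### The arm

A 7-joint arm with a two-finger parallel gripper is mounted at the origin on the work surface. World frame = base frame: x ahead of the robot, y to its left, z up, the work surface at z = 0. Lengths are in mm, angles in rad, forces in N, time in s.
With the tool pointing down it reaches from about 400 to 875 mm from the base axis. Payload 19.3 kg.
Tool frame: the origin (TCP) lies at the very end of the fingers, on their centre line; the grasp point (between the pads) lies 19 mm behind it (grip_point_offset is the z of the grasp point in the tool frame, in mm); z points along the fingers, y is the line along which they close (so a half turn about z gives the same grasp; the last joint's range is limited). The gripper opens to 85 mm and grips with 20 to 120 N. Pads are 22 mm wide; open, the fingers measure 114 mm over their backs; the gripper's body (76 mm by 85 mm) begins 54 mm behind the grasp point. The pads swing forward as they close: fully open they stand 13 mm farther back than shut.
Start: joints at [-1.25, 0.521, -0.036, 1.599, 0.021, 1.021, -0.113], TCP at [238.097, 577.861, 198.191] pointing down, gripper open.
Joint ranges: [-2.91, 2.91], [-0.3, 2.13], [-1.5, 1.42], [0.17, 2.43], [-1.26, 4.41], [0.16, 1.93], [-2.52, 2.52]. Speed limits (rad/s): [1.89, 1.89, 2.39, 2.39, 3.01, 3.01, 3.01].

### API

Orientations are given as a 3x3 rotation matrix whose columns are the frame's x, y, z axes.
In Python, from workcell import movep, movel, goto_joints, open_gripper, clamp, wait, inverse_kinematics, read_state, camera, PlanningError, finish_job, grip_point_offset gives the robot as it stands. Calls block until the motion is done:
- movep(position, orientation): joint-space move of the TCP to a pose.
- movel(position, frame=None, max_speed=150, guard=None): straight line of the TCP; frame=None keeps the orientation; max_speed is the mean speed in mm/s. With guard (N) it stops when the force on the tool has changed by that much, and returns True; else False.
- goto_joints(angles): joint-space move.
- open_gripper() and clamp(): open the fingers fully, or close them until they stop; the grip force is fixed at half the most.
- wait(seconds).
- inverse_kinematics(position, orientation): joint angles nearest the present ones, or None.
- read_state(): the state.
- camera(name): name is "scene" or "top" or "wrist"; returns a dict with "image" (384x512x3 uint8, blue, green, red), "range_z" (384x512 float32, mm along the optical axis (not along the pixel's ray), 0 where there is no reading), "fx", "fy", "cx", "cy" (pixels), "cam_to_world" (4x4, takes a point from camera to world coordinates). Camera axes: x right, y up, looking along -z (the intrinsics and any distortion apply to the point x, -y, -z); pixel columns grow to the right and rows downward; lengths in mm; the calibration is good to about 2 mm. The wrist camera is an equidistant fisheye: a pixel r from the principal point sees the ray r / f radians off the axis. A picture is of the moment at which its call begins.
A pose or a line that the arm cannot do raises PlanningError and nothing moves.
- finish_job(): hands the job in; it is judged then, once.
The state is a dict: "time": time; "qpos": joint angles; "qvel": joint speeds; "joint_efforts": joint torques, N m; "eef_pos": TCP position; "tool_rot": TCP orientation; "ft_force": force on the tool from outside, world axes, zero at the start; "torque": the same for the moment, N m; "finger_gap": finger opening in mm; "gripper_force": force on a finger pad.
Only numpy, scipy, OpenCV 4.12 (cv2) and the standard library are available. Lean on these libraries where they do the work, as an engineer would, in place of code of your own. Each camera call takes 0.05 s, during which the arm holds its last target. There are 200 camera calls.

### The job

Take the sieve of mixed nuts out of its tray by the handle, carry it level and rest its runner edges on the long rims of the green bin. Keep it resting there, without leaning on it or ramming the bin's ends, and shake it side to side along the bin until all five small nuts have dropped through into the bin. Then put the sieve back flat in its tray with the three large nuts still in it and let go; leave the other things on the bench where they are.

Things in the scene. Friction and masses are not known exactly. Their poses are not given: they have to be found in the camera images.
- sieve: sheet-steel hand sieve, 0.36 to 0.53 kg empty, at first standing in the tray with eight nuts in it. Origin: centre of its underside; z up, y its long way, x across. Walls 40 mm high; body 141 mm (x) by 183 mm (y). Along each long (y) side a runner edge sticks out 14 mm, its underside 37 mm above the origin: the runners are what rests on the bin's rims
- sieve_deck (a point): centre of the top of the sieve's perforated deck, 3 mm above the sieve's origin, axes alike. Deck 136 mm (x) by 178 mm (y) inside the walls, staggered 26 mm square holes between 8 mm strips, polished (friction about 0.2): the nuts stay put while it is carried level and smoothly (under about 1.5 m/s2) and slide when it is shaken briskly along y (over about 2.5 m/s2)
- sieve_grip (a point): centre of the sieve's lime-green and black grip on its arched handle, 98 mm above the sieve's origin, straight above it; axes alike. A bar 92 mm long (x), 22 mm high and 22 mm wide: grip it across this width (y). Free all round, 65 mm clear beneath it to the nuts
- stand: dark steel bin stand screwed to the bench: base plate 160 x 310 x 8 mm, two posts 108 mm high at its ends, and a green plastic catch bin clamped between them. Origin: centre of its underside; z up, y its long way, x across. The bin is centred on it, its long way along y; how high it is clamped differs each time and is not measured
- bin_seat (a point): point of the stand, 93 mm above its origin, axes alike. The sieve's origin comes to lie straight above or below it, by up to 10 mm either way (as the bin is clamped), when the sieve's runners rest on the bin's long rims in the middle of its travel. The bin hangs on stiff rubber bushes: 1 mm too low presses with some 10 N. Sieve and bin lie with their long ways parallel, either way round
- bin_mouth (a point): point of the stand, 130 mm above its origin, in the middle of the bin's mouth, within 10 mm of the height of its rims. Mouth 145 mm (x) by 227 mm (y) inside, bin 105 mm deep, rims rounded (radius 5 mm). A sieve resting on the long rims hangs into the mouth with 2 mm of play each way across (x) and can slide 22 mm each way along (y) before its end meets the bin's
- tray: blue steel tray fixed on the bench. Origin: centre of its underside; z up, y its long way. Floor 4 mm thick, inside 173 mm (x) by 215 mm (y), edge 16 mm high. The sieve stands flat on its floor with about 16 mm to spare each way
- enclosure: black open plastic case with green terminals, 130 x 210 x 62 mm, loose: leave it where it is. Origin: centre of its underside
- supply: flat aluminium power supply, 110 x 190 x 42 mm, loose: leave it where it is. Origin: centre of its underside
- screwdriver: lime-green screwdriver, 200 mm long, 28 mm thick, lying on the bench along its x, loose: leave it where it is. Origin: on the bench under its middle
- small0_center (a point): centre of a small yellow-zinc (gold-coloured) nut, hexagonal, 17 mm across flats, 8.4 mm thick, 12 g: passes the sieve's holes
- small1_center (a point): centre of a small yellow-zinc (gold-coloured) nut, hexagonal, 17 mm across flats, 8.4 mm thick, 12 g: passes the sieve's holes
- small2_center (a point): centre of a small yellow-zinc (gold-coloured) nut, hexagonal, 17 mm across flats, 8.4 mm thick, 12 g: passes the sieve's holes
- small3_center (a point): centre of a small yellow-zinc (gold-coloured) nut, hexagonal, 17 mm across flats, 8.4 mm thick, 12 g: passes the sieve's holes
- small4_center (a point): centre of a small yellow-zinc (gold-coloured) nut, hexagonal, 17 mm across flats, 8.4 mm thick, 12 g: passes the sieve's holes
- large0_center (a point): centre of a large black nut, hexagonal, 30 mm across flats, 16 mm thick, 62 g: too big for the holes
- large1_center (a point): centre of a large black nut, hexagonal, 30 mm across flats, 16 mm thick, 62 g: too big for the holes
- large2_center (a point): centre of a large black nut, hexagonal, 30 mm across flats, 16 mm thick, 62 g: too big for the holes
Not all that is in view belongs to the job. What is shaped like the part that bears large2_center but blue, purple or yellow is not meant.

How it is judged:
By the outcome, as a careful person would: the job done as asked, in the order asked, and still so for the second after the job is handed in, with the robot touching nothing.
It also fails if it takes over 64 s, if anything falls off the work surface, if the arm or the gripper's body presses on something with over 40 N, if the wrist force passes 120 N, or if a joint passes its speed limit or range.

## Working session

There is one attempt and no reset: what is moved stays moved. The work goes in short steps, each a Python script; the robot and the scene stay as the last script left them, time stands still between calls to the robot, and variables do not carry over. Pictures are saved under pics/ and viewed, at most 13 in all, crops included, and the job is handed in when it is done.

```bash
ls; mkdir -p pics; cat > h.py <<'E'
import numpy as np, cv2
from workcell import *
def cloud(c):
    h,w=c["range_z"].shape; u,v=np.meshgrid(np.arange(w),np.arange(h)); z=c["range_z"]
    P=np.stack([(u-c["cx"])/c["fx"]*z,-(v-c["cy"])/c["fy"]*z,-z,np.ones_like(z)],-1)
    W=(P@np.array(c["cam_to_world"]).T)[...,:3]; W[z<=0]=np.nan
    return W
E
python3 - <<'E'
from h import *
print(read_state())
ims=[]
for n in("top","scene"):
    c=camera(n); ims.append(c["image"]); print(n,c["fx"],c["cx"],c["cy"],np.round(c["cam_to_world"],3).tolist())
    np.savez(n+".npz",**{k:np.array(v) for k,v in c.items()})
    cv2.imwrite(f"pics/{n}.png",cv2.resize(c["image"],(796,597)))
E
```

```text
pics
{'time': 0.0, 'qpos': array([-1.25020302,  0.52200695, -0.03632963,  1.60001277,  0.02122027,
        1.02109943, -0.11282739]), 'qvel': array([-2.63757801e-04,  1.75562993e-04, -1.62305305e-03, -7.69539114e-04,
       -7.58768925e-04,  1.96467533e-03,  4.84471219e-05]), 'joint_efforts': array([ 1.41089269e-03, -9.27084875e+01,  1.98067345e+00, -3.69933164e+01,
        1.79343391e-02,  8.16857500e-03,  1.54408531e-05]), 'eef_pos': array([237.97337798, 577.51131521, 197.62842701]), 'tool_rot': array([[-9.24597755e-01,  3.80944712e-01, -3.42391345e-04],
       [ 3.80944853e-01,  9.24597120e-01, -1.08831845e-03],
       [-9.80151087e-05, -1.13668902e-03, -9.99999349e-01]]), 'ft_force': array([-0.39826101,  0.17161811,  0.45015397]), 'torque': array([-0.02916484,  0.05363999, -0.01564454]), 'gripper_force': 0.0, 'finger_gap': 85.5215649940007}
top 491.74305592552093 248.7735071823268 201.61546918264526 [[-0.01, 0.989, -0.147, 421.64], [-1.0, -0.011, -0.003, 14.425], [-0.005, 0.147, 0.989, 1054.887], [0.0, 0.0, 0.0, 1.0]]
scene 481.4913428374963 262.63011103084915 190.78086073100064 [[-0.799, -0.465, 0.382, 987.98], [0.601, -0.609, 0.517, 522.024], [-0.008, 0.643, 0.766, 891.589], [0.0, 0.0, 0.0, 1.0]]
```

View pics/top.png

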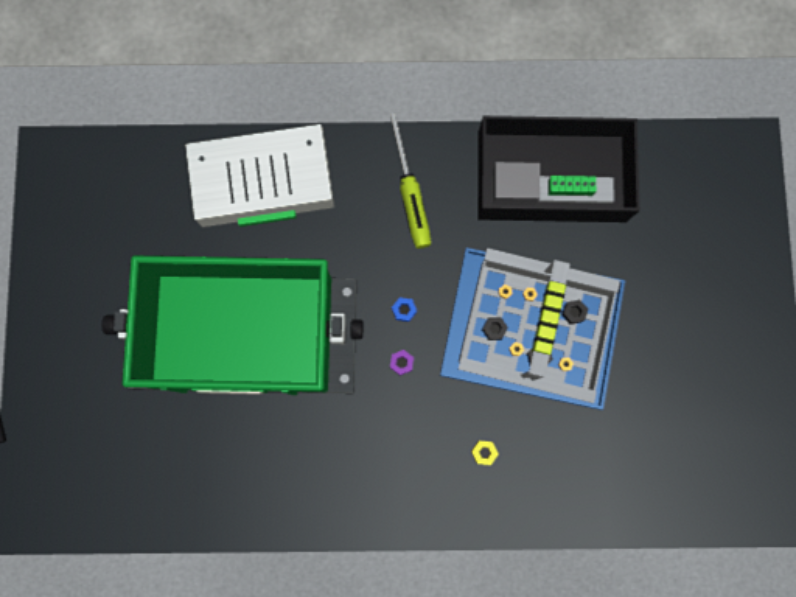

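View pics/scene.png

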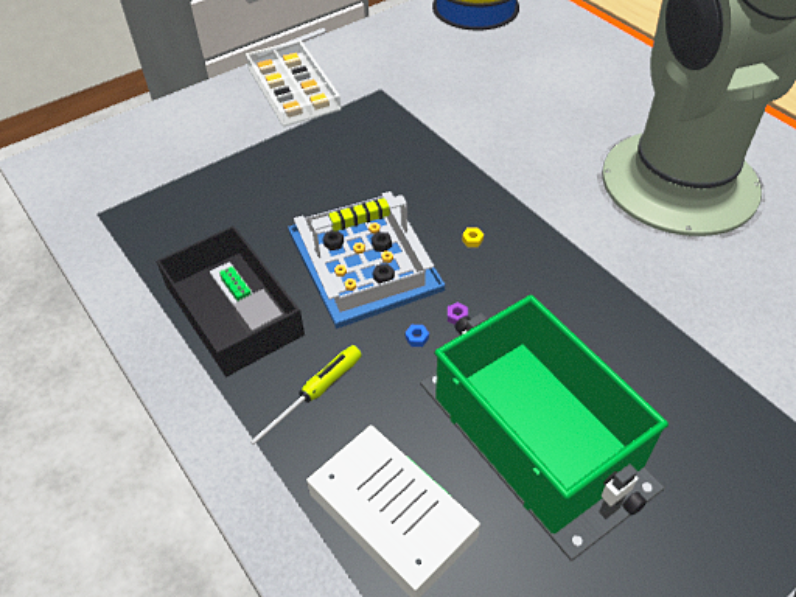

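The top view shows the sieve in its blue tray: grip at (548,318), bin centre (230,325). Lime-green candidates for the grip are the grip bar (548,318) and the screwdriver handle (415,210). The bar on the arched handle over the nuts is the grip. Green candidates for the bin are the bin (230,325), the enclosure terminals (572,185) and the strip by the supply (265,217); the large open box is the bin. The blue, purple and yellow nuts at (404,308), (402,362) and (485,452) are decoys.

```bash
cat >> h.py <<'E'
def rect(P):
    (c,s,a)=cv2.minAreaRect(P.astype(np.float32)); 
    b=cv2.boxPoints((c,s,a)); e=max([b[1]-b[0],b[2]-b[1]],key=np.linalg.norm)
    ang=np.degrees(np.arctan2(e[1],e[0]))%180
    return np.round(c,1),np.round(s,1),round(float(ang),2)
E
python3 - <<'E'
from h import *
for n in("top","scene"):
    c=dict(np.load(n+".npz")); W=cloud(c); H=cv2.cvtColor(c["image"],cv2.COLOR_BGR2HSV)
    h,s,v=[H[...,i].astype(int) for i in range(3)]; x,y,z=[W[...,i] for i in range(3)]
    lime=(h>27)&(h<40)&(s>150)&(v>80)&(z>80)&(z<135)
    P=W[lime]; print(n,"lime",len(P),"z95",np.percentile(P[:,2],[5,50,90]),rect(P[:,:2]))
    top=P[P[:,2]>np.percentile(P[:,2],90)-8]; m=top.mean(0); _,_,Vt=np.linalg.svd(top[:,:2]-m[:2],full_matrices=False); print("  pca",m,np.degrees(np.arctan2(Vt[0,1],Vt[0,0]))%180, rect(top[:,:2]))
    g=(h>55)&(h<80)&(s>120)&(z>100); P=W[g]; zr=np.percentile(P[:,2],97); 
    print("  green ztop",np.percentile(P[:,2],[50,80,90,95,98])); R=P[(P[:,2]>zr-6)&(P[:,2]<zr+5)]; print("  rim",len(R),rect(R[:,:2]))
    # same by rays on a plane: outer outline of green
    gm=((h>50)&(h<85)&(s>120)).astype(np.uint8); ct=max(cv2.findContours(gm,0,1)[0],key=cv2.contourArea); print("  bbox px",cv2.minAreaRect(ct))
    gx,gy=m[:2]; near=(np.hypot(x-gx,y-gy)<150)
    Q=W[near&(s<60)&(v>90)&(z>34)&(z<52)]; print("  sieve walls",len(Q),np.median(Q[:,2]),rect(Q[:,:2]))
    B=W[near&(h>95)&(h<118)&(s>120)&(z>-5)&(z<25)]; print("  tray",len(B),np.percentile(B[:,2],[5,50,95]),rect(B[:,:2]))
c=dict(np.load("scene.npz")); cv2.imwrite("pics/crop.png",cv2.resize(c["image"][110:220,180:300],None,fx=5,fy=5,interpolation=2))
E
```

```text
top lime 402 z95 [110.52126653 113.47603057 115.65410917] (array([ 555.4, -184.2]), array([21.4, 90.2]), 164.92)
  pca [ 554.85951152 -184.14587547  113.49626788] 165.32114323567322 (array([ 555.4, -184.2]), array([21.4, 90.2]), 164.92)
  green ztop [120.52007451 122.20362334 123.06860796 123.67775984 124.37361343]
  rim 1868 (array([553.1, 217.6]), array([246.7, 164.7]), 88.37)
  bbox px ((145.64553833007812, 208.72293090820312), (132.33352661132812, 87.72245788574219), 1.1457629203796387)
  sieve walls 1481 44.22417424575417 (array([ 556. , -184.8]), array([183.7, 170. ]), 75.3)
  tray 3066 [ 1.78643788  5.43716119 17.82783649] (array([ 555.2, -183.5]), array([227. , 181.4]), 77.3)
scene lime 335 z95 [ 97.31362786 112.89972051 116.07071835] (array([ 557.7, -183.9]), array([23.2, 90.2]), 166.6)
  pca [ 558.84000949 -183.85292796  114.05956261] 165.82389078123722 (array([ 557.8, -183.9]), array([23.2, 90. ]), 166.6)
  green ztop [120.19747315 122.30658979 123.1367797  123.76631103 124.36733954]
  rim 1854 (array([554.7, 216.3]), array([246.6, 166.3]), 88.19)
  bbox px ((350.09820556640625, 259.49786376953125), (143.7528533935547, 105.02252197265625), 49.4846076965332)
  sieve walls 909 45.19707833091013 (array([ 556.3, -186.4]), array([187.4, 170. ]), 75.37)
  tray 1488 [ 3.47428467  7.17731614 19.07825349] (array([ 551.9, -188. ]), array([239. , 189.4]), 77.1)
```

View pics/crop.png

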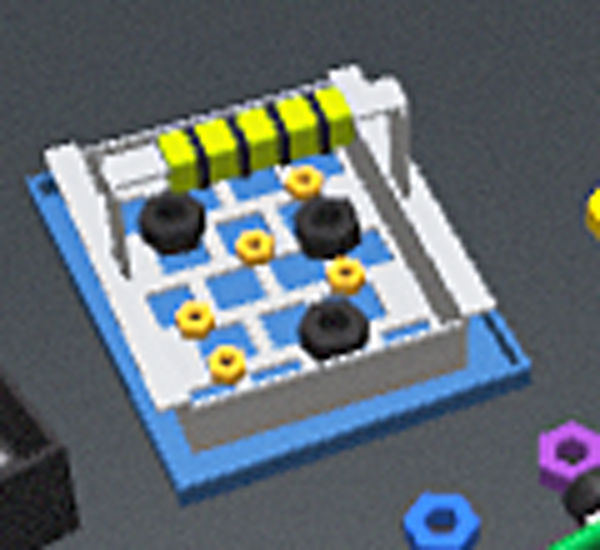

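The crop confirms the choice: the lime and black grip bar sits on the arch over five gold and three black nuts. All measurements agree, so I'm moving to grasp.

```bash
cat >> h.py <<'E'
def R(deg):
    a=np.radians(deg); return np.array([[-np.sin(a),np.cos(a),0],[np.cos(a),np.sin(a),0],[0,0,-1.]])
def st(t=""):
    s=read_state(); print(t,"t",round(s["time"],2),"p",np.round(s["eef_pos"],1),"yaw",round(float(np.degrees(np.arctan2(s["tool_rot"][1,1],s["tool_rot"][0,1]))),2),"F",np.round(s["ft_force"],1),"M",np.round(s["torque"],2),"gap",round(s["finger_gap"],1)); return s
E
python3 - <<'E'
from h import *
open_gripper()
movep([556,-184.8,170],R(75.3)); st("above")
movel([556,-184.8,83],max_speed=120); st("down")
clamp(); st("clamped")
movel([556,-184.8,113],max_speed=60); st("lift30")
movel([556,-184.8,240],max_speed=130); st("lift")
movel([553.8,217,240],R(88.3),max_speed=160); wait(.2); st("over bin")
for n in("top","scene"):
    c=camera(n); np.savez(n+"2.npz",**{k:np.array(v) for k,v in c.items()})
    cv2.imwrite(f"pics/{n}2.png",c["image"])
a=[cv2.imread(f"pics/{n}2.png") for n in("top","scene")]
cv2.imwrite("pics/both.png",cv2.resize(np.hstack([a[0][100:320,20:270],a[1][80:300,200:450]]),(800,352)))
E
```

```text
above t 3.23 p [ 556.3 -184.   170. ] yaw 75.36 F [ 0.3 -0.1  0.1] M [-0.02  0.01  0.  ] gap 85.2
down t 4.1 p [ 556.4 -185.    83.6] yaw 75.3 F [ 0.2 -0.1  0.2] M [-0.03  0.04 -0.  ] gap 85.5
clamped t 4.87 p [ 556.  -184.8   83. ] yaw 75.3 F [ 0.3 -0.4 -0.5] M [ 0.05  0.04 -0.02] gap -0.1
lift30 t 5.52 p [ 556.  -184.7  113. ] yaw 75.31 F [-0.7 -0.4  0.6] M [-0.02  0.06 -0.02] gap 0.1
lift t 6.64 p [ 555.6 -184.6  239.2] yaw 75.31 F [ 0.8 -0.6 -0.1] M [-0.    0.04 -0.03] gap -0.1
over bin t 9.5 p [553.8 216.8 240. ] yaw 88.28 F [0.2 0.  0.3] M [ 0.04  0.01 -0.01] gap -0.3
```

View pics/both.png

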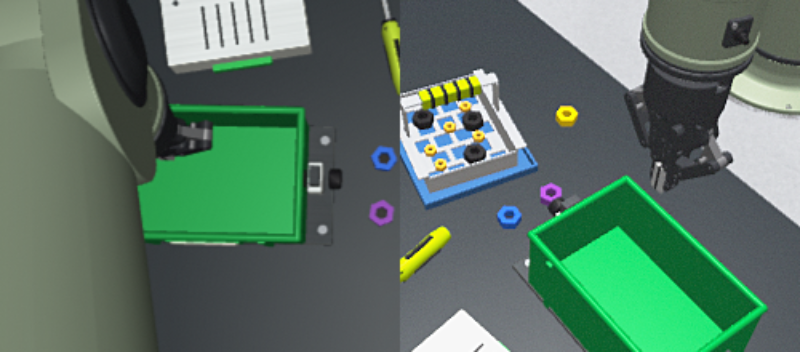

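The fingers closed on nothing: the sieve still stands in its tray, and the gripper is empty over the bin. I'll compare the reported TCP with where the images show the fingers.

```bash
python3 - <<'E'
from h import *
print(grip_point_offset); s=read_state(); p=s["eef_pos"]; print(s["tool_rot"].round(3).tolist())
for n in("top","scene"):
    c=dict(np.load(n+"2.npz")); T=np.linalg.inv(c["cam_to_world"]); im=c["image"].copy(); W=cloud(c)
    pix=[]
    for dz in(0,19,73):
        q=T@np.append(p+[0,0,dz],1); u=c["cx"]+c["fx"]*q[0]/-q[2]; v=c["cy"]-c["fy"]*q[1]/-q[2]; pix.append((u,v))
        cv2.circle(im,(int(round(u)),int(round(v))),2,(0,0,255),-1)
    print(n,np.round(pix,1).tolist())
    # fingertip points: lowest non-green points above 180 near
    d=(W[...,2]>150)&(W[...,2]<300)&(np.hypot(W[...,0]-p[0],W[...,1]-p[1])<150); Q=W[d]
    lo=Q[Q[:,2]<np.percentile(Q[:,2],8)]; print(" lowest",np.percentile(Q[:,2],[0,2,5]).round(1),lo.mean(0).round(1))
    u,v=map(int,pix[0]); y0=max(v-90,0); x0=max(u-90,0); globals()[n]=cv2.resize(im[y0:y0+150,x0:x0+180],(400,333))
cv2.imwrite("pics/proj.png",np.hstack([top,scene]))
E
```

```text
-18.700000000000003
[[-1.0, 0.03, 0.0], [0.03, 1.0, 0.0], [-0.0, 0.0, -1.0]]
top [[129.7, 196.5], [126.9, 194.7], [118.1, 189.0]]
 lowest [277.7 278.5 279.7] [545.1 208.8 279.1]
scene [[361.4, 209.2], [363.0, 202.2], [368.2, 181.0]]
 lowest [273.6 278.9 279.4] [563.5 218.2 278.7]
```

View pics/proj.png

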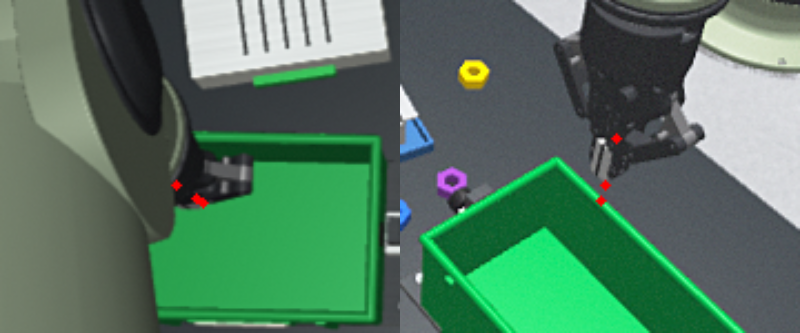

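```bash
python3 - <<'E'
from h import *
c=dict(np.load("scene2.npz")); W=cloud(c)
for v in range(178,206,2):
    print(v,[tuple(np.round(W[v,u]).astype(int)) if np.isfinite(W[v,u,0]) else None for u in(357,360,363,366,369)],c["image"][v,360].tolist())
w=camera("wrist"); print(w["fx"],np.round(w["cam_to_world"],2).tolist()); cv2.imwrite("pics/wrist.png",w["image"])
E
```

```text
178 [(np.int64(566), np.int64(204), np.int64(317)), (np.int64(566), np.int64(209), np.int64(322)), (np.int64(562), np.int64(212), np.int64(322)), (np.int64(567), np.int64(221), np.int64(332)), (np.int64(571), np.int64(229), np.int64(343))] [42, 45, 42]
180 [(np.int64(341), np.int64(35), np.int64(3)), (np.int64(566), np.int64(210), np.int64(318)), (np.int64(561), np.int64(212), np.int64(316)), (np.int64(565), np.int64(221), np.int64(327)), (np.int64(570), np.int64(230), np.int64(338))] [29, 25, 22]
182 [(np.int64(561), np.int64(201), np.int64(301)), (np.int64(565), np.int64(210), np.int64(312)), (np.int64(566), np.int64(216), np.int64(319)), (np.int64(566), np.int64(222), np.int64(324)), (np.int64(567), np.int64(228), np.int64(330))] [215, 217, 217]
184 [(np.int64(562), np.int64(203), np.int64(299)), (np.int64(566), np.int64(212), np.int64(310)), (np.int64(564), np.int64(216), np.int64(312)), (np.int64(567), np.int64(224), np.int64(322)), (np.int64(568), np.int64(230), np.int64(328))] [127, 126, 124]
186 [(np.int64(561), np.int64(203), np.int64(293)), (np.int64(565), np.int64(212), np
[... 1829 characters left out ...]
(368), np.int64(93), np.int64(4)), (np.int64(363), np.int64(97), np.int64(4))] [95, 88, 82]
202 [(np.int64(388), np.int64(84), np.int64(2)), (np.int64(384), np.int64(89), np.int64(5)), (np.int64(377), np.int64(93), np.int64(2)), (np.int64(371), np.int64(97), np.int64(2)), (np.int64(366), np.int64(101), np.int64(2))] [91, 85, 79]
204 [(np.int64(473), np.int64(147), np.int64(123)), (np.int64(388), np.int64(93), np.int64(4)), (np.int64(381), np.int64(97), np.int64(2)), (np.int64(376), np.int64(101), np.int64(2)), (np.int64(372), np.int64(107), np.int64(5))] [96, 86, 90]
297.3186396354542 [[0.03, -0.96, -0.28, 482.88], [1.0, 0.03, 0.01, 218.04], [-0.0, -0.28, 0.96, 415.46], [0.0, 0.0, 0.0, 1.0]]
```

View pics/wrist.png

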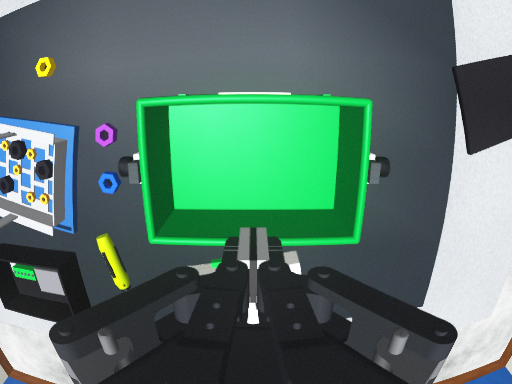

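The wrist and scene views show the closed fingertips at (250,235) in the wrist image. By depth they end at about z=278 while the reported TCP is 240, so the real tip is about 38 mm higher than reported. That explains the miss, because the fingers closed just above the bar. I'll re-measure this at the sieve with the fingers closed and correct for it.

```bash
cat > g.py <<'E'
from h import *
movel([555.5,-184.8,240],R(75.3),max_speed=250)
movel([555.5,-184.8,125],max_speed=150); wait(.1); s=st("hover")
offs=[]
for n in("scene","top"):
    c=camera(n); W=cloud(c); p=s["eef_pos"]
    d=(W[...,2]>p[2]-2)&(W[...,2]<p[2]+60)&(np.hypot(W[...,0]-p[0],W[...,1]-p[1])<30); Q=W[d]
    Q=Q[Q[:,2]>122]
    if len(Q)>15:
        print(n,len(Q),np.percentile(Q[:,2],[0,2,5,20]).round(1),Q[Q[:,2]<Q[:,2].min()+12].mean(0).round(1))
    cv2.imwrite(f"pics/hov_{n}.png",c["image"])
E
python3 g.py
```

```text
hover t 12.43 p [ 556.  -184.9  125.9] yaw 75.3 F [-0.2 -0.1  0.6] M [ 0.04 -0.03 -0.  ] gap 0.4
scene 74 [160.7 161.6 162.8 168. ] [ 561.  -181.4  167.2]
```

```bash
python3 - <<'E'
from h import *
open_gripper(); print(movel([556,-184.8,47],max_speed=100,guard=10)); s=st("down")
clamp(); s=st("clamped")
if s["finger_gap"]>15:
    movel([556,-184.8,52],max_speed=30); wait(.15); st("lift5")
    movel([556,-184.8,75],max_speed=60); wait(.15); st("lift28")
c=camera("scene"); im=c["image"]; np.savez("scene3.npz",**{k:np.array(v) for k,v in c.items()})
w=camera("wrist")
cv2.imwrite("pics/g2.png",cv2.resize(np.hstack([im[60:252,150:350],w["image"][150:342,150:350]]),(800,384)))
E
```

```text
False
down t 14.24 p [ 556.3 -185.    47.5] yaw 75.3 F [0.6 0.  0.2] M [-0.05 -0.01  0.02] gap 85.3
clamped t 14.84 p [ 556.1 -184.8   47.2] yaw 75.3 F [-0.9  0.4  5.7] M [ 0.1   0.24 -0.07] gap 21.0
lift5 t 15.31 p [ 555.9 -184.7   51.8] yaw 75.3 F [-0.1  0.6 -6.8] M [-0.07 -0.03 -0.  ] gap 21.3
lift28 t 15.99 p [ 555.8 -184.7   74.8] yaw 75.3 F [ 0.  -0.7 -7.3] M [ 0.01 -0.06  0.  ] gap 21.2
```

View pics/g2.png

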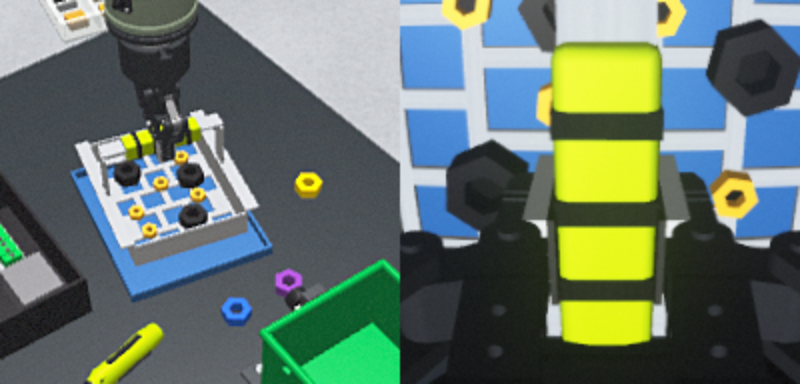

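The sieve is gripped and lifted level with about 7 N weight, and all the nuts are in it. I'm carrying it over the bin and measuring sieve and bin in the same camera.

```bash
python3 - <<'E'
from h import *
movel([555.8,-184.7,195],max_speed=150); 
movel([553.8,217,195],R(88.3),max_speed=180); wait(.15); s=st("over")
for n in("scene","top"):
    c=camera(n); np.savez(n+"4.npz",**{k:np.array(v) for k,v in c.items()}); W=cloud(c); H=cv2.cvtColor(c["image"],cv2.COLOR_BGR2HSV).astype(int)
    x,y,z=[W[...,i] for i in range(3)]; h,sa,v=H[...,0],H[...,1],H[...,2]
    m=(abs(x-554)<110)&(abs(y-217)<120)
    Q=W[m&(sa<60)&(v>90)&(z>175)&(z<206)]; print(n,len(Q),np.percentile(Q[:,2],[10,50,90]),rect(Q[:,:2]))
    t=np.median(Q[:,2]); Q=Q[abs(Q[:,2]-t)<5]; print("  ",len(Q),rect(Q[:,:2]))
    P=W[(h>27)&(h<40)&(sa>150)&m&(z>220)]; print("  lime",len(P),rect(P[:,:2]) if len(P)>5 else "")
    G=W[m&(h>55)&(h<80)&(sa>120)&(z>114)&(z<132)]; print("  rim",len(G),rect(G[:,:2]),np.percentile(G[:,2],[50,90]))
c=np.load("scene4.npz")
cv2.imwrite("pics/over.png",cv2.resize(c["image"][100:300,260:460],(600,600)))
E
```

```text
over t 19.57 p [553.9 216.6 195.1] yaw 88.27 F [ 0.7  0.8 -7. ] M [ 0.02 -0.02 -0.03] gap 21.2
scene 2055 [179.84703615 192.24971981 194.45050551] (array([554.5, 214.2]), array([184.8, 172. ]), 88.41)
   1432 (array([554.6, 214.7]), array([183.9, 171.7]), 88.59)
  lime 347 (array([558.8, 216.5]), array([78.4, 64.1]), 31.21)
  rim 1230 (array([555. , 218.9]), array([240.1, 166.2]), 88.32) [121.395815   123.57741351]
top 1290 [186.26864292 191.9589798  194.28670261] (array([553.1, 187.6]), array([126.3, 169.3]), 178.17)
   1137 (array([553.1, 187.7]), array([126.1, 169.3]), 178.15)
  lime 233 (array([538. , 174.5]), array([102.8,  89.5]), 70.12)
  rim 501 (array([551.5, 182.7]), array([172.4, 163.4]), 89.31) [120.72195614 123.09039361]
```

View pics/over.png

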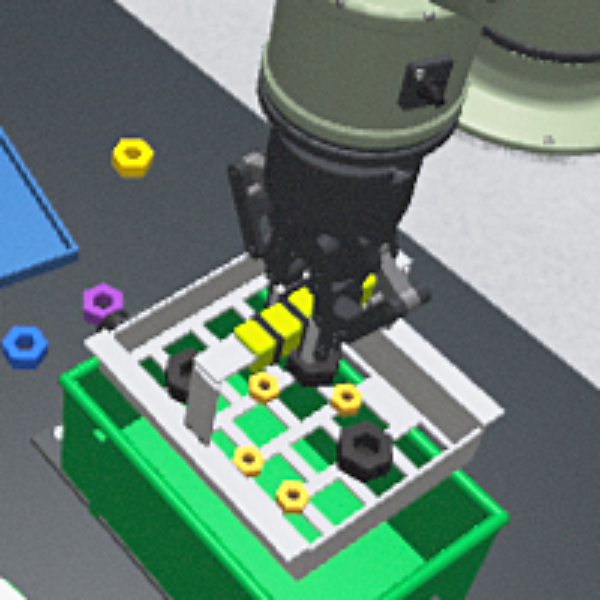

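The sieve hangs level over the bin. In the same view its x offset is about 0 and it sits about 2 mm low in y, so I'll shift y by +2 and lower with a force guard.

```bash
python3 - <<'E'
from h import *
movel([553.8,218.6,172],max_speed=100)
g=movel([553.8,218.6,134],max_speed=40,guard=4); s=st(f"in {g}")
if not g:
    wait(.1); g=movel([553.8,218.6,122],max_speed=10,guard=4); st(f"seat {g}"); wait(.2); st("seated")
E
```

```text
in False t 21.16 p [553.9 218.6 134.2] yaw 88.3 F [ 0.4  0.5 -5.9] M [-0.   -0.01 -0.01] gap 21.3
seat True t 22.02 p [553.7 218.6 126.6] yaw 88.3 F [-0.  -0.3  6.3] M [ 0.03 -0.03  0.  ] gap 21.4
seated t 22.22 p [553.7 218.6 126.6] yaw 88.3 F [0.1 0.9 6. ] M [ 0.05 -0.1   0.  ] gap 21.3
```

```bash
cat > sh.py <<'E'
from h import *
import sys
C=np.array([553.8,218.6,0]); d=np.array([np.cos(np.radians(88.3)),np.sin(np.radians(88.3)),0])
def shake(n,z,A,v):
    F=[]
    for i in range(n):
        for sg in(1,-1):
            movel(C+[0,0,z]+sg*A*d,max_speed=v); s=read_state(); F.append(np.r_[s["ft_force"],(s["eef_pos"]-C)@d,s["eef_pos"][2],s["time"]])
    movel(C+[0,0,z],max_speed=80); wait(.3)
    F=np.array(F).round(1); print(F[:2].tolist(),F[-2:].tolist()); print("min",F.min(0),"max",F.max(0))
def look(tag):
    c=camera("scene"); W=cloud(c); H=cv2.cvtColor(c["image"],cv2.COLOR_BGR2HSV).astype(int); z=W[...,2]
    g=((H[...,0]>12)&(H[...,0]<26)&(H[...,1]>110)&(H[...,2]>120)&(abs(W[...,0]-554)<100)&(abs(W[...,1]-217)<130)).astype(np.uint8)
    n,l,stt,ce=cv2.connectedComponentsWithStats(g)
    for i in range(1,n):
        if stt[i,4]>5: print("gold",ce[i].round(),stt[i,4],np.nanmedian(W[l==i],axis=0).round())
    cv2.imwrite(f"pics/{tag}.png",cv2.resize(c["image"][110:310,260:460],(500,500)))
if __name__=="__main__":
    n,z,A,v=map(float,sys.argv[1:5])
    movel(C+[0,0,z],max_speed=10); wait(.1); st("rest"); shake(int(n),z,A,v); st("end"); look(sys.argv[5])
E
python3 sh.py 3 127.4 15 180 s1
```

```text
rest t 22.64 p [553.6 218.6 127.2] yaw 88.31 F [-0.9 -0.2 -3.6] M [0.1  0.02 0.01] gap 21.3
[[-2.0, -0.3, -4.0, 15.9, 127.2, 22.9], [-0.2, -0.6, -5.4, -17.0, 127.5, 23.2]] [[0.3, -0.9, -4.7, 16.8, 127.2, 24.2], [-0.3, 0.9, -5.3, -16.8, 127.5, 24.5]]
min [ -2.   -0.9  -5.5 -17.  127.2  22.9] max [  0.3   0.9  -4.   16.8 127.5  24.5]
end t 25.12 p [553.8 218.4 127.4] yaw 88.3 F [-0.7 -0.4 -5.5] M [0.08 0.11 0.05] gap 21.2
gold [360. 266.] 9 [518. 224.  26.]
gold [359. 270.] 12 [527. 226.  23.]
```

View pics/s1.png

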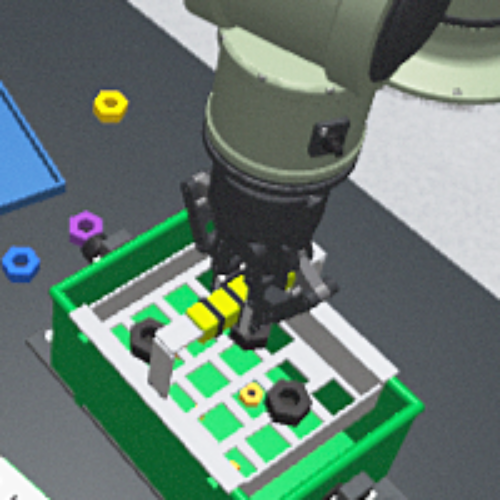

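The sieve sits seated with three black nuts. The gold at (251,392) reads z≈25, so it lies on the bin floor and is seen through a hole. I'll shake some more with slightly more weight on the bin, then use the wrist view to see what the gripper hides.

```bash
python3 sh.py 5 127.15 15 200 s2; python3 - <<'E'
from h import *
w=camera("wrist"); np.savez("w.npz",**{k:np.array(v) for k,v in w.items()})
a=cv2.resize(w["image"][90:330,100:420],(560,420)); b=cv2.resize(cv2.imread("pics/s2.png"),(420,420))[:,180:]
cv2.imwrite("pics/ws.png",np.hstack([a,b]))
E
```

```text
rest t 25.52 p [553.8 218.5 127.2] yaw 88.3 F [-1.3 -0.4 -4.7] M [-0.08  0.23 -0.02] gap 21.1
[[-0.5, 0.7, -3.3, 16.1, 127.1, 25.8], [-1.4, 0.6, -4.4, -17.1, 127.3, 26.1]] [[-1.2, 0.3, -1.8, 17.0, 127.1, 28.2], [-1.6, -0.9, -4.6, -17.0, 127.2, 28.5]]
min [ -1.6  -0.9  -4.6 -17.1 127.1  25.8] max [ 1.000e-01  7.000e-01 -1.800e+00  1.700e+01  1.273e+02  2.850e+01]
end t 29.11 p [553.8 218.4 127.1] yaw 88.29 F [-2.   0.7 -2.3] M [0.21 0.11 0.02] gap 21.0
gold [360. 266.] 9 [519. 224.  26.]
gold [359. 270.] 11 [526. 227.  23.]
```

View pics/ws.png

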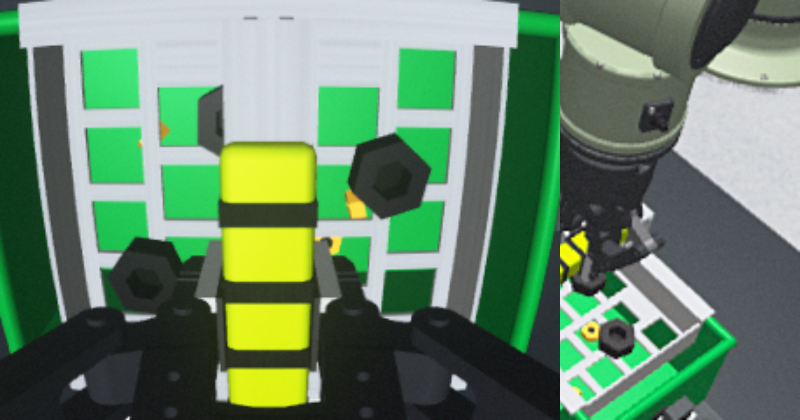

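Every visible gold nut lies below the deck, cut off by the strips. I'm lifting the sieve back over the tray, then counting the nuts in the bin before putting it down.

```bash
python3 - <<'E'
from h import *
movel([553.8,218.6,195],max_speed=90); movel([555.9,-184.7,195],R(75.3),max_speed=180); st("tray")
c=camera("top"); d=camera("scene")
for n,k in(("top",c),("scene",d)):
    W=cloud(k); H=cv2.cvtColor(k["image"],cv2.COLOR_BGR2HSV).astype(int)
    g=((H[...,0]>8)&(H[...,0]<26)&(H[...,1]>110)&(H[...,2]>100)&(abs(W[...,0]-554)<140)&(abs(W[...,1])<340)).astype(np.uint8)
    N,l,s,ce=cv2.connectedComponentsWithStats(g)
    for i in range(1,N):
        if s[i,4]>5: print(n,ce[i].round(),s[i,4],np.nanmedian(W[l==i],axis=0).round())
cv2.imwrite("pics/cnt.png",np.hstack([cv2.resize(c["image"][150:270,70:230],(400,300)),cv2.resize(d["image"][60:210,150:350],(400,300))]))
E
```

```text
tray t 32.5 p [ 556. -184.  195.] yaw 75.36 F [-0.1 -1.1 -6.6] M [ 0.03 -0.   -0.03] gap 21.1
top [140. 189.] 51 [606. 249.  25.]
top [131. 199.] 39 [581. 265.  33.]
top [158. 209.] 32 [561. 209.  33.]
top [184. 219.] 37 [539. 153.  31.]
top [151. 230.] 54 [518. 224.  25.]
scene [329. 250.] 37 [544. 155.  29.]
scene [360. 266.] 10 [519. 223.  26.]
scene [359. 270.] 16 [526. 227.  24.]
scene [339. 275.] 16 [568. 213.  30.]
scene [353. 298.] 12 [581. 268.  31.]
```

View pics/cnt.png

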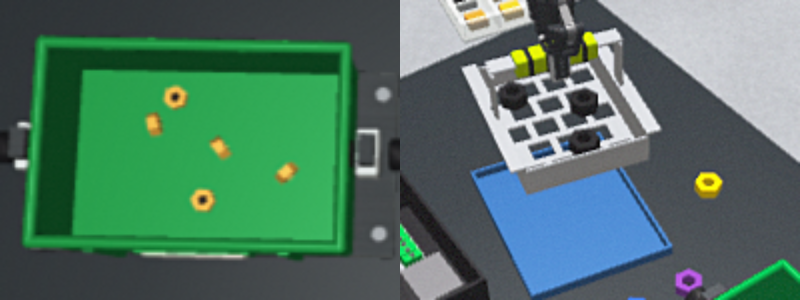

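All five small nuts are in the bin and the three large ones are in the sieve, so I'm setting it down in the tray.

```bash
python3 - <<'E'
from h import *
movel([555.9,-184.7,60],max_speed=110); wait(.1)
g=movel([555.9,-184.7,42],max_speed=15,guard=5); s=st(f"touch {g}")
p=s["eef_pos"]
if s["ft_force"][2]>2: movel([555.9,-184.7,p[2]+.3],max_speed=10); st("ease")
open_gripper(); st("open")
movel([555.9,-184.7,180],max_speed=100)
movel([500,-60,260],max_speed=200); wait(.5); st("clear")
c=camera("scene"); W=cloud(c); H=cv2.cvtColor(c["image"],cv2.COLOR_BGR2HSV).astype(int); z=W[...,2]
Q=W[(np.hypot(W[...,0]-556,W[...,1]+185)<150)&(H[...,1]<60)&(H[...,2]>90)&(z>34)&(z<54)]; print(np.percentile(Q[:,2],[10,50,90]),rect(Q[:,:2]))
t=camera("top")["image"]
cv2.imwrite("pics/end.png",np.hstack([cv2.resize(c["image"],(400,300)),cv2.resize(t,(400,300))]))
E
```

```text
touch True t 34.91 p [ 555.9 -184.7   47.1] yaw 75.29 F [-1.7  1.   8. ] M [ 0.08  0.11 -0.04] gap 20.8
ease t 35.19 p [ 555.8 -184.6   47.2] yaw 75.31 F [ 0.9 -0.5 -5.3] M [-0.03 -0.07  0.01] gap 21.2
open t 35.83 p [ 555.9 -184.7   47.4] yaw 75.31 F [ 0.1 -0.4 -0.4] M [-0.    0.02  0.01] gap 85.3
clear t 38.75 p [500.  -60.1 259.9] yaw 75.3 F [0.1 0.7 1.2] M [ 0.07  0.05 -0.01] gap 85.0
[37.17535816 45.07245813 47.75040519] (array([ 555.9, -187.7]), array([190.9, 170. ]), 75.33)
```

View pics/end.png

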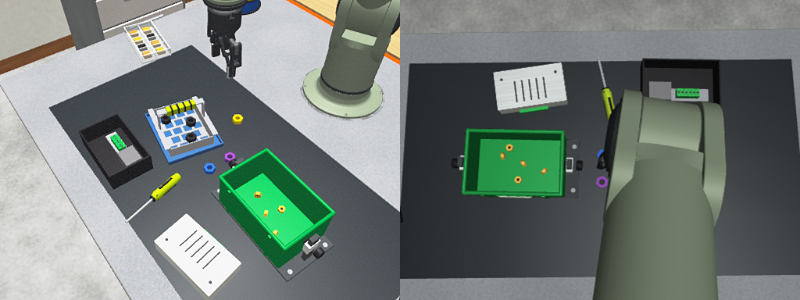

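The sieve sits flat in its tray with the three black nuts, five gold nuts are in the bin, and the gripper is clear, so I'm handing the job in.

```bash
python3 -c "
from workcell import *
print(finish_job())"
```

```text
the job is handed in; nothing more can be done
None
```

The job is handed in at about 39 s: all five small nuts are in the bin, and the sieve is back flat in its tray with the three large nuts; my first grasp closed just above the handle and moved nothing, the second held.

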